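# Draw out the slide tray with the tray hook

## Task

Take the short tray hook out of its stand, reach its toe down through the finger hole in the tab of the low grey slide cabinet's tray, and draw the tray straight out until it comes up against the hidden rubber stop, making sure with a short, steady tug of about 12 newtons (never more than 16). Leave the tray drawn out, unhook, and set the hook gently back, toe down in the pocket of its stand. Move the tray with the hook only, and leave the things standing round about where they are.

Things in the scene. Friction and masses are not known exactly. Their poses are not given: they have to be found in the camera images.
- hook_grip (a point): Centre of the tray hook's upright black handle, 16 (x) by 22 (y) by 42 mm high (z). Below it a steel collar plate 30 (x) by 24 (y) by 5 mm, underside 26 mm below this point; below that, on the handle's axis, a round shank 7 mm thick and 24 mm long, its foot bent into a toe along -x. About 90 g, varies.
- hook_toe (a point): The end of the hook's 7 mm thick toe: 13 mm along -x from the shank's axis and 46.5 mm below hook_grip. Same axes as hook_grip. With the toe along the -x of tray_hole, shank and toe pass the hole with 3.75 mm to spare before and behind when hook_grip is 4.75 mm along +x of the hole's centre.
- stand_top (a point): Top centre of the hook's fixed grey stand, 56 (x) by 48 (y) mm, 38 mm high. Its pocket, 24 (x) by 15 (y) mm and 32 mm deep, has its centre 4.75 mm along -x from here. At the start the hook stands in it, collar flat on the top, handle's axis over this point, axes parallel to the stand's (toe along -x); it goes back the same way.
- tray_hole (a point): Centre, at the top face, of the finger hole, 24 (x) by 15 (y) mm, through the 6 mm thick aluminium tab on the tray's front; top 36 mm above the table, free air below down to the table. x points into the cabinet; the tray is drawn along -x. The tab is 46 (x) by 50 (y) mm with thin 12 mm skirts under its sides; the tray's front plate, 48 mm high, stands 23 mm behind this point.
- tab_front (a point): Middle of the tab's front edge, 23 mm along -x from tray_hole; 11 mm of metal lie between it and the hole. As the hook is drawn along -x its shank bears on the hole's front wall with the toe under this metal, so after the pull it must go back about 11 mm (10 to 15) along +x before it can be lifted out.
- tray (a joint): How far the tray is drawn out, m, 0 = shut; starts 0 to 8 mm out. Friction about 2.5 N, drag 15 N per m/s. Somewhere between 25 and 60 mm it meets a rubber buffer inside the cabinet, adjustable and out of sight, which yields about 1 mm per 3 N. Only friction holds the tray, so it springs back a little when the tug ends.
- cabinet: The low slide cabinet, grey painted sheet metal, 140 (x) by 116 (y) by 50 mm high, fixed on the table; origin at the centre of its underside, front with the tray to -x.
- chamber_case: Bystander: flat dark case 52x94x20 mm at the cabinet's left side; origin under its centre.
- marker: Bystander: marker pen 131 mm long, lying at the cabinet's right side; origin under its centre.
- petri_dish: Bystander: clear round dish, 59 mm wide, 14 mm high, beside the hook's stand; origin under its centre.
- timer: Bystander: white timer with three buttons, 62x62x20 mm, on the other side of the stand; origin under its centre.
- beaker: Bystander: clear beaker 47 mm wide, 56 mm high, to the left of the tray's path; origin under its centre.

How it is judged:
By the outcome, as a careful person would: the job done as asked, in the order asked, and still so for the second after the job is handed in, with the robot touching nothing.
It also fails if it takes over 72 s, if anything falls off the work surface, if the arm or the gripper's body presses on something with over 40 N, if the wrist force passes 120 N, or if a joint passes its speed limit or range.

## Robot

A 7-joint arm with a two-finger parallel gripper is mounted at the origin on a cart in front of the work surface, level with it; the furniture and walls round the work are solid. World frame = base frame: x ahead of the robot, y to its left, z up, the work surface at z = 0. Lengths are in m, angles in rad, forces in N, time in s.
With the tool pointing down it reaches from about 0.425 to 0.925 m from the base axis. Payload 6.8 kg.
Tool frame: the origin (TCP) lies at the very end of the fingers, on their centre line; the grasp point (between the pads) lies 19 mm behind it; z points along the fingers, y is the line along which they close (so a half turn about z gives the same grasp; the last joint's range is limited). The gripper opens to 85 mm and grips with 20 to 120 N. Pads are 22 mm wide; open, the fingers measure 114 mm over their backs; the gripper's body (76 mm by 85 mm) begins 54 mm behind the grasp point. The pads swing forward as they close: fully open they stand 13 mm farther back than shut.
Start: joints at [-1.331, 0.477, 0.022, 1.555, -0.011, 1.109, -0.083], TCP at [0.23, 0.635, 0.231] pointing down, gripper open.
Joint ranges: [-2.96, 2.96], [-0.34, 2.1], [-1.41, 1.46], [0.24, 2.44], [-1.37, 4.51], [0.17, 1.92], [-2.96, 2.96]. Speed limits (rad/s): [2.39, 2.39, 3.14, 3.14, 3.14, 3.14, 3.14].

## Interface

Orientations are given as a unit quaternion [w, x, y, z].
In Python, from station import bot gives the robot as it stands.
- The arm moves only by the tool apply_moves, never from a script. Its argument "deltas" is a list of rows, each a list of 3 entries, a list of its own where there are three numbers: the closure, from 0 (fully open) to 1 (shut), then the shift along the tool's x, y, z in units of 0.2 m (1.0 is 0.2 m), then the turn about the tool's z in units of 2 pi rad (1.0 is 2 pi rad). A call has 1 to 12 rows; each row is the pose to reach, as a shift and turn from the pose commanded when the call began, along the tool's axes at that moment, turning the shorter way round; what a row does not reach only later rows make up. A row lasts 1/10 s, in which the tool goes at most 50 mm and 8.59 degrees, less where a joint would pass 70% of its speed; a pose out of reach is approached as far as the arm can. A call with a number of a shift or a turn outside -1 to 1 is refused whole. A call with a gripper value outside its range is refused whole. The fingers move at their own pace and stop on an object; "squeeze" is the grip in N (left out, the last holds). Time passes only in rows, so rows that repeat a pose let the fingers close. It gives the time, the measured TCP pose, the force, the opening and the grip force at its end, in the units of the state.
- bot.get_obs(): the state, without advancing time (a new reading comes with each control period).
- bot.read_camera(name): name is "side" or "top" or "wrist"; returns a dict with "color" (400x640x3 uint8, red, green, blue), "intrinsics" (3x3 intrinsics, pixels), "pose" (4x4, takes a point from camera to world coordinates); the wrist camera has in their place "hand_eye" (4x4, takes a point from camera to tool coordinates, whose origin is the TCP and whose axes are the flange's). Camera axes: x right, y down, z forward; pixel columns grow to the right and rows downward; lengths in m; the calibration is good to about 2 mm. A picture is of the moment at which its call begins: read the wrist's pose just before it. There is no depth.
- bot.hand_in(): hands the job in; it is judged then, once.
Trained networks look in a picture, given as the dict that the camera call returned (one of the last four; its "shot" number tells which), for a name from the list of things; names that differ only in an ending like _2 or _b are one class to them, and where a whole thing is asked for, a point or a joint stands for the part that bears it (a point fixed in the world has none). Each returns a list of dicts, best first, with "confidence" (0 to 1); they miss things now and then, are a little off and sometimes report something else, mostly with a low value. They report only what shows in the picture. A call takes as long as a camera call.
- bot.look_for(picture, target): "point" ([x, y, z] in m, in world coordinates, good to about 4 mm: the middle of the surface that is visible of it).
The state is a dict: "t": time; "q": joint angles; "joint_vel": joint speeds; "joint_torque": joint torques, N m; "eef_pos": TCP position; "tool_rot": TCP orientation; "contact_force": force on the tool from outside, world axes, zero at the start; "torque": the same for the moment, N m; "gripper_width": opening from 0.0 (shut) to 1.0 (fully open); "grasp_force": force on a finger pad.
Only numpy, scipy, OpenCV 4.12 (cv2) and the standard library are available. Lean on these libraries where they do the work, as an engineer would, in place of code of your own. Each camera call takes 0.05 s, during which the arm holds its last target. There are 200 camera calls.

## Working session

There is one attempt and no reset: what is moved stays moved. The work goes in short steps, Python scripts to look and compute and a tool call to move; the robot and the scene stay as the last step left them, time stands still between calls to the robot, and variables do not carry over. Pictures are saved under pics/ and viewed, at most 10 in all, crops included, and the job is handed in when it is done.

Besides the shell and the picture viewer there is one more tool, called after "Emit:" as name([rows], argument=value, ...), one row to a line, values as JSON. apply_moves: Moves the arm, as the interface text tells. Its arguments: {"type":"object","properties":{"deltas":{"type":"array","items":{"type":"array"}},"squeeze":{"type":"number"}},"required":["deltas"]}

```bash
mkdir -p pics
cat > h.py <<'E'
import numpy as np, cv2
from station import bot
from scipy.spatial.transform import Rotation as R
def rot(q): return R.from_quat([q[1],q[2],q[3],q[0]]).as_matrix()
def save(p,n): cv2.imwrite(f'pics/{n}.png',p['color'][:,:,::-1])
def ray(p,uv,z,o=None):
    T=p['pose'] if 'pose' in p else None
    if T is None:
        H=np.eye(4);H[:3,:3]=rot(o['tool_rot']);H[:3,3]=o['eef_pos'];T=H@np.array(p['hand_eye'])
    T=np.array(T)
    d=T[:3,:3]@np.linalg.inv(np.array(p['intrinsics']))@np.array([uv[0],uv[1],1.])
    return T[:3,3]+d*(z-T[2,3])/d[2]
def proj(p,X):
    T=np.linalg.inv(np.array(p['pose']));c=T[:3,:3]@np.array(X)+T[:3,3];k=np.array(p['intrinsics'])@c
    return k[:2]/k[2]
E
python3 - <<'E'
from h import *
np.set_printoptions(precision=4,suppress=True)
o=bot.get_obs();print(o)
for c in ['top','side']:
    p=bot.read_camera(c);save(p,c+'0');print(c,np.array(p['pose']))
    for n in ['hook_grip','hook_toe','stand_top','tray_hole','tab_front','cabinet','chamber_case','marker','petri_dish','timer','beaker']:
        r=bot.look_for(p,n)
        print(n,[(np.round(x['point'],4).tolist(),round(x['confidence'],2),proj(p,x['point']).round()) for x in r[:2]])
E
```

```text
{'t': 0.0, 'q': array([-1.3311,  0.4778,  0.0223,  1.5565, -0.0115,  1.1093, -0.0831]), 'joint_vel': array([ 0.0005, -0.0008,  0.0004,  0.0008,  0.0003, -0.0004,  0.0002]), 'joint_torque': array([  0.0001, -59.6462,   1.6075, -28.1177,   0.0124,   0.0097,
        -0.    ]), 'eef_pos': array([0.2299, 0.634 , 0.2303]), 'tool_rot': array([-0.0001,  0.173 ,  0.9849, -0.0009]), 'contact_force': array([0.2758, 0.2224, 0.502 ]), 'torque': array([ 0.033 ,  0.0099, -0.0077]), 'grasp_force': 0.0, 'gripper_width': 1.0071871996969681}
top [[ 0.0155 -0.995   0.0987  0.5059]
 [-0.9999 -0.016  -0.0043  0.1783]
 [ 0.0058 -0.0986 -0.9951  0.9458]
 [ 0.      0.      0.      1.    ]]
hook_grip [([0.4278, 0.1928, 0.0819], 0.71, array([309., 283.]))]
hook_toe [([0.4309, 0.1932, 0.0821], 0.7, array([309., 282.]))]
stand_top [([0.4277, 0.1934, 0.0404], 0.82, array([309., 281.]))]
tray_hole [([0.6195, 0.1388, 0.0339], 0.86, array([336., 192.]))]
tab_front [([0.6204, 0.1412, 0.0318], 0.85, array([335., 191.]))]
cabinet [([0.6909, 0.1402, 0.0515], 0.95, array([336., 157.]))]
chamber_case [([0.7148, 0.237, 0.0
[... 664 characters left out ...]
ook_toe [([0.4211, 0.192, 0.0691], 0.74, array([260., 276.]))]
stand_top [([0.4134, 0.1827, 0.0293], 0.65, array([265., 289.]))]
tray_hole [([0.6241, 0.1398, 0.0322], 0.7, array([326., 210.]))]
tab_front [([0.6282, 0.1423, 0.0389], 0.63, array([326., 207.])), ([0.6814, 0.1381, 0.0508], 0.53, array([337., 186.]))]
cabinet [([0.6846, 0.1363, 0.0533], 0.62, array([338., 184.]))]
chamber_case [([0.7073, 0.2368, 0.0187], 0.97, array([300., 171.]))]
marker [([0.7122, 0.0655, 0.0108], 0.52, array([371., 196.]))]
petri_dish [([0.4326, 0.0248, 0.013], 0.9, array([344., 314.]))]
timer [([0.4259, 0.3155, 0.0181], 0.64, array([209., 262.]))]
beaker [([0.5544, 0.2892, 0.0313], 0.93, array([249., 213.]))]
```

Run:
```python
import cv2
a=cv2.imread('pics/top0.png')[110:310,210:430]
b=cv2.imread('pics/side0.png')[140:340,190:410]
cv2.imwrite('pics/top0c.png',cv2.resize(a[:, :],None,fx=3,fy=3,interpolation=2)[:600])
cv2.imwrite('pics/side0c.png',cv2.resize(b,None,fx=3,fy=3,interpolation=2)[:600])
```

```text
(no output)
```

View pics/top0c.png

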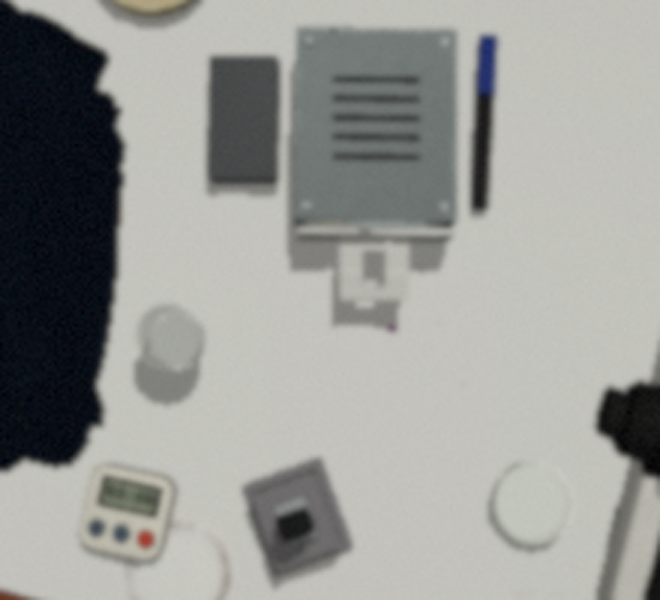

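View pics/side0c.png

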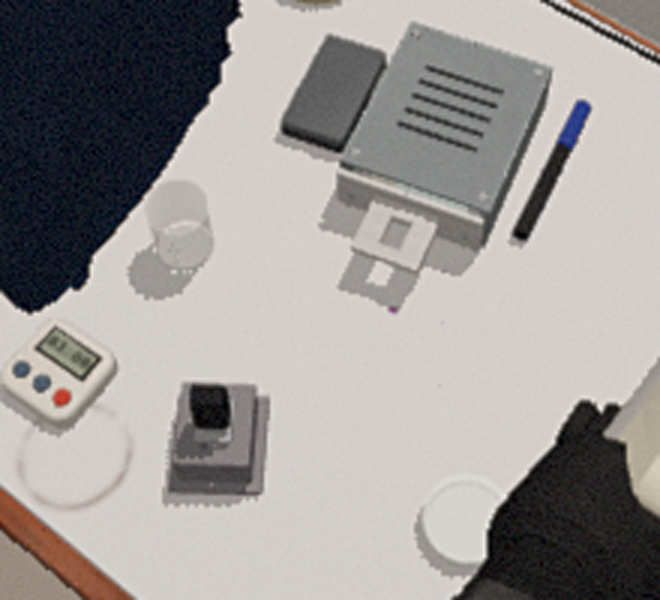

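Emit:
apply_moves([
  [0,[-0.1,-0.08,-0.05],0],
  [0,[-0.28,-0.24,-0.15],0],
  [0,[-0.48,-0.41,-0.25],0],
  [0,[-0.68,-0.58,-0.35],0],
  [0,[-0.84,-0.71,-0.35],0],
  [0,[-0.98,-0.83,-0.35],0],
  [0,[-0.98,-0.83,-0.35],0],
])

```text
t: 1.9
eef_pos: [0.3623, 0.4057, 0.3022]
tool_rot: [0.001, 0.178, 0.984, -0.0]
contact_force: [0.4, 0.5, -0.6]
gripper_width: 1.002
grasp_force: 0.0
```

Emit:
apply_moves([
  [0,[-0.1,-0.08,0],0.01],
  [0,[-0.28,-0.24,0],0.03],
  [0,[-0.48,-0.41,0],0.05],
  [0,[-0.68,-0.58,0],0.07],
  [0,[-0.84,-0.71,0],0.09],
  [0,[-0.98,-0.83,0],0.11],
  [0,[-0.98,-0.88,0],0.13],
  [0,[-0.98,-0.88,0],0.145],
  [0,[-0.98,-0.88,0],0.145],
])

```text
t: 2.8
eef_pos: [0.482, 0.1792, 0.3013]
tool_rot: [-0.0, 0.59, 0.808, 0.0]
contact_force: [-0.5, 0.4, 0.1]
gripper_width: 1.001
grasp_force: 0.0
```

Run:
```python
from h import *
np.set_printoptions(precision=4,suppress=True)
o=bot.get_obs();print(o['eef_pos'],rot(o['tool_rot']),o['contact_force'],o['q'])
p=bot.read_camera('wrist');save(p,'w1');print(np.array(p['hand_eye']),p['intrinsics'])
for n in ['hook_grip','stand_top','tray_hole','tab_front','cabinet']:
    print(n,[(np.round(x['point'],4).tolist(),round(x['confidence'],2)) for x in bot.look_for(p,n)[:2]])
```

```text
[0.482  0.1792 0.3013] [[-0.3049  0.9524 -0.    ]
 [ 0.9524  0.3049  0.0001]
 [ 0.0001 -0.     -1.    ]] [-0.472   0.4292  0.0797] [-0.8117  0.143   0.377   1.8676 -0.0579  1.1415 -0.1042]
[[-0.0005 -0.9555 -0.2951  0.0761]
 [ 1.     -0.0003 -0.0006 -0.0005]
 [ 0.0004 -0.2951  0.9555 -0.1426]
 [ 0.      0.      0.      1.    ]] [[344.0859   0.     320.5097]
 [  0.     344.0859 205.2013]
 [  0.       0.       1.    ]]
hook_grip [([0.4302, 0.1947, 0.0878], 0.76), ([0.7584, 0.0652, 0.0128], 0.64)]
stand_top [([0.4294, 0.204, 0.0416], 0.62)]
tray_hole [([0.6243, 0.1432, 0.0378], 0.78), ([0.4357, 0.0258, 0.0129], 0.15)]
tab_front [([0.6276, 0.1464, 0.035], 0.62), ([0.428, 0.2059, 0.037], 0.23)]
cabinet [([0.6867, 0.1509, 0.0492], 0.85)]
```

View pics/w1.png

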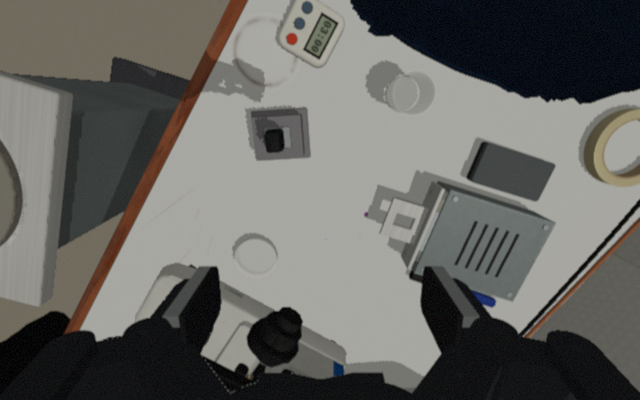

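Emit:
apply_moves([
  [0,[-0.06,0.1,0.1],0.01],
  [0,[-0.16,0.26,0.25],0.02],
  [0,[-0.28,0.45,0.43],0.03],
  [0,[-0.36,0.57,0.55],0.04],
  [0,[-0.39,0.62,0.6],0.049],
  [0,[-0.39,0.62,0.6],0.049],
  [0,[-0.39,0.62,0.6],0.049],
])

```text
t: 3.8
eef_pos: [0.6237, 0.1436, 0.1812]
tool_rot: [-0.0, 0.705, 0.709, -0.0]
contact_force: [-1.1, 0.9, 0.9]
gripper_width: 0.997
grasp_force: 0.0
```

Run:
```python
from h import *
np.set_printoptions(precision=4,suppress=True)
o=bot.get_obs();print(o['eef_pos'],o['tool_rot'],o['contact_force'],o['q'])
p=bot.read_camera('wrist');save(p,'w2')
import pickle;pickle.dump((o,p),open('w2.pkl','wb'))
for n in ['tray_hole','tab_front']:
    print(n,[(np.round(x['point'],4).tolist(),round(x['confidence'],2)) for x in bot.look_for(p,n)[:2]])
```

```text
[0.6237 0.1436 0.1812] [-0.0002  0.705   0.7092 -0.0003] [-1.0863  0.9237  0.9102] [-0.6415  0.4968  0.4396  1.7154 -0.2459  0.985  -0.1054]
tray_hole [([0.6139, 0.15, 0.0395], 0.86)]
tab_front [([0.4382, 0.2873, 0.0171], 0.64), ([0.6165, 0.1464, 0.033], 0.62)]
```

View pics/w2.png

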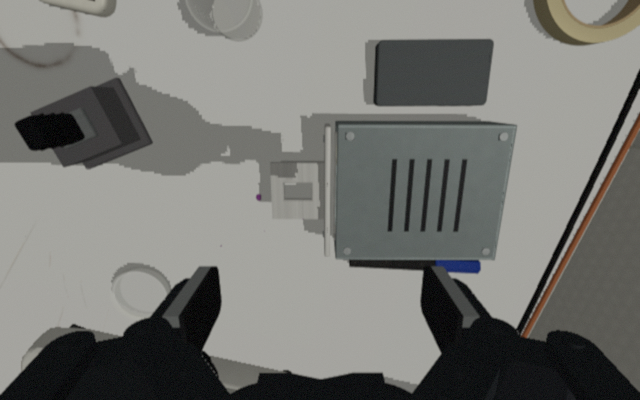

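Run:
```python
from h import *
import pickle
o,p=pickle.load(open('w2.pkl','rb'))
for n,uv in dict(c00=(337,122),c10=(516,125),c01=(334,258),c11=(494,260)).items(): print(n,ray(p,uv,.05,o).round(4))
g=p['color'][150:230,255:345,::-1]
cv2.imwrite('pics/w2c.png',cv2.resize(g,None,fx=7,fy=7,interpolation=2))
```

```text
c00 [0.6352 0.2025 0.05  ]
c10 [0.7742 0.201  0.05  ]
c01 [0.6348 0.0867 0.05  ]
c11 [0.7749 0.0856 0.05  ]
```

View pics/w2c.png

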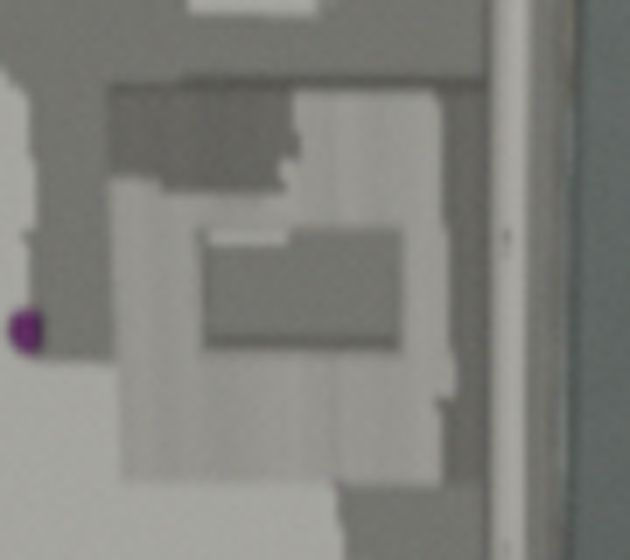

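Run:
```python
from h import *
import pickle
o,p=pickle.load(open('w2.pkl','rb'))
f=lambda u,v:((u+.5)/7-.5+255,(v+.5)/7-.5+150)
for n,uv,z in [('h00',(203,228),.036),('h10',(402,228),.036),('h01',(203,350),.036),('h11',(402,350),.036),('hole',(302,289),.036),('tabf',(115,290),.036),('plate',(490,290),.048),('tab-y',(280,483),.036),('tab+y',(280,88),.036)]: print(n,ray(p,f(*uv),z,o).round(4))
```

```text
h00 [0.591  0.1511 0.036 ]
h10 [0.6154 0.1512 0.036 ]
h01 [0.5906 0.1355 0.036 ]
h11 [0.6154 0.1357 0.036 ]
hole [0.603  0.1434 0.036 ]
tabf [0.5799 0.1432 0.036 ]
plate [0.6261 0.1466 0.048 ]
tab-y [0.5999 0.118  0.036 ]
tab+y [0.6007 0.1684 0.036 ]
```

Emit:
apply_moves([
  [0,[0.02,-0.08,0],-0.01],
  [0,[0.06,-0.25,0],-0.02],
  [0,[0.11,-0.45,0],-0.03],
  [0,[0.17,-0.65,0],-0.04],
  [0,[0.22,-0.84,0],-0.05],
  [0,[0.25,-0.95,0],-0.054],
  [0,[0.255,-0.97,0],-0.054],
  [0,[0.255,-0.97,0],-0.054],
])

```text
t: 4.75
eef_pos: [0.4297, 0.1942, 0.1823]
tool_rot: [0.0, 0.575, 0.818, 0.001]
contact_force: [0.8, 0.1, -0.4]
gripper_width: 0.999
grasp_force: 0.0
```

Run:
```python
from h import *
import pickle
o=bot.get_obs();print(o['eef_pos'],o['tool_rot'],o['contact_force'],o['q'])
p=bot.read_camera('wrist')
pickle.dump((o,p),open('w3.pkl','wb'))
for n in ['hook_grip','stand_top']:
    print(n,[(np.round(x['point'],4).tolist(),round(x['confidence'],2)) for x in bot.look_for(p,n)[:2]])
g=p['color'][110:270,230:410,::-1]
cv2.imwrite('pics/w3c.png',cv2.resize(g,None,fx=3.75,fy=3.75,interpolation=2))
```

```text
[0.42968845 0.19417293 0.18232565] [1.05449969e-04 5.75272050e-01 8.17961259e-01 1.19863142e-03] [ 0.75387498  0.06094905 -0.43582621] [-0.86447091  0.20319016  0.35160578  2.09901052 -0.09362493  0.85142361
 -0.11297673]
hook_grip [([0.4213, 0.1983, 0.079], 0.94)]
stand_top [([0.4172, 0.208, 0.0375], 0.67)]
```

View pics/w3c.png

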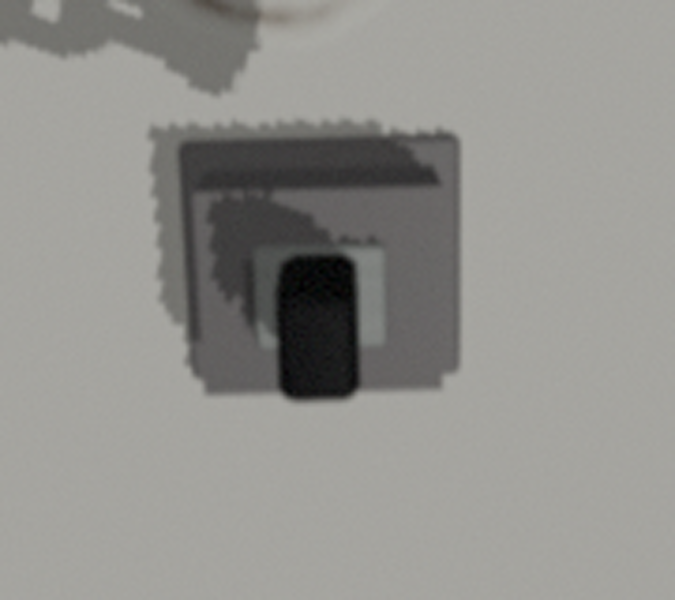

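Run:
```python
from h import *
import pickle
o,p=pickle.load(open('w3.pkl','rb'))
s=3.75
f=lambda u,v:((u+.5)/s-.5+230,(v+.5)/s-.5+110)
def grp(n,pts,z):
    P=np.array([ray(p,f(*q),z,o)[:2] for q in pts]);a,b,c,d=P
    ang=lambda v:np.degrees(np.arctan2(v[1],v[0]))
    print(n,P.mean(0).round(4),'w',[np.linalg.norm(x).round(4) for x in (b-a,c-d,d-a,c-b)],'ang',ang(b-a).round(2),ang(c-d).round(2),(ang(a-d)-90).round(2),(ang(b-c)-90).round(2))
grp('stand',[(195,190),(440,185),(442,389),(205,393)],.038)
grp('base',[(180,142),(460,135),(460,372),(197,378)],.0)
grp('collar',[(255,247),(385,244),(386,346),(262,348)],.043)
t=[(278,305),(357,305),(358,397),(281,399)]
grp('htop',t,.085)
R0=rot(o['tool_rot']);print(R0,np.degrees(np.arctan2(R0[1,1],R0[0,1])))
```

```text
stand [0.4238 0.1959] w [np.float64(0.0548), np.float64(0.0556), np.float64(0.0479), np.float64(0.0481)] ang 20.89 20.72 20.64 21.59
base [0.4246 0.195 ] w [np.float64(0.0701), np.float64(0.0696), np.float64(0.0622), np.float64(0.0623)] ang 21.15 21.08 21.78 21.29
collar [0.4242 0.1961] w [np.float64(0.029), np.float64(0.0283), np.float64(0.0235), np.float64(0.0237)] ang 21.06 20.67 22.51 20.86
htop [0.4241 0.1958] w [np.float64(0.0152), np.float64(0.0151), np.float64(0.0191), np.float64(0.0187)] ang 19.71 21.27 20.69 20.55
[[-0.33812411  0.94110025  0.00155159]
 [ 0.94110075  0.33812126  0.00183954]
 [ 0.00120657  0.00208219 -0.9999971 ]] 19.762497161515178
```

Emit:
apply_moves([
  [0,[0.017,-0.024,0.05],-0.0034],
  [0,[0.017,-0.024,0.18],-0.0034],
  [0,[0.017,-0.024,0.32],-0.0034],
  [0,[0.017,-0.024,0.45],-0.0034],
  [0,[0.017,-0.024,0.55],-0.0034],
  [0,[0.017,-0.024,0.62],-0.0034],
  [0,[0.017,-0.024,0.645],-0.0034],
  [0,[0.017,-0.024,0.645],-0.0034],
  [0,[0.017,-0.024,0.645],-0.0034],
])

```text
t: 5.8
eef_pos: [0.4245, 0.1951, 0.0525]
tool_rot: [0.0, 0.567, 0.824, 0.0]
contact_force: [0.1, -0.4, -0.3]
gripper_width: 0.995
grasp_force: 0.0
```

Emit:
apply_moves([
  [0.5,[0,0,0],0],
  [0.7,[0,0,0],0],
  [0.8,[0,0,0],0],
  [0.9,[0,0,0],0],
  [1,[0,0,0],0],
  [1,[0,0,0],0],
  [1,[0,0,0],0],
  [1,[0,0,0],0],
  [1,[0,0,0],0],
  [1,[0,0,0],0],
], squeeze=50)

```text
t: 6.8
eef_pos: [0.4242, 0.1952, 0.0525]
tool_rot: [-0.0, 0.567, 0.824, 0.0]
contact_force: [-1.4, 0.2, 6.4]
gripper_width: 0.181
grasp_force: 48.9
```

Emit:
apply_moves([
  [1,[0,0,-0.02],0],
  [1,[0,0,-0.07],0],
  [1,[0,0,-0.14],0],
  [1,[0,0,-0.21],0],
  [1,[0,0,-0.28],0],
  [1,[0,0,-0.35],0],
  [1,[0,0,-0.42],0],
  [1,[0,0,-0.45],0],
  [1,[0,0,-0.45],0],
  [1,[0,0,-0.45],0],
])

```text
t: 7.8
eef_pos: [0.4239, 0.195, 0.1421]
tool_rot: [-0.0, 0.567, 0.824, -0.0]
contact_force: [0.0, 0.8, -1.3]
gripper_width: 0.182
grasp_force: 48.8
```

Run:
```python
from h import *
import pickle
o=bot.get_obs();print(o['eef_pos'],o['tool_rot'],o['contact_force'])
p=bot.read_camera('wrist');s=bot.read_camera('side')
pickle.dump((o,p,s),open('w4.pkl','wb'))
for q in (p,s):
  for n in ['hook_grip','hook_toe','stand_top']:
    print(n,[(np.round(x['point'],4).tolist(),round(x['confidence'],2)) for x in bot.look_for(q,n)[:2]])
a=cv2.resize(p['color'][90:290,220:420,::-1],None,fx=2,fy=2,interpolation=2)
b=cv2.resize(s['color'][180:330,190:340,::-1],(400,400),interpolation=2)
cv2.imwrite('pics/w4.png',np.hstack([a,b]))
```

```text
[0.42385083 0.1950046  0.14208558] [-7.67619285e-05  5.67106157e-01  8.23644699e-01 -1.03076185e-04] [ 0.01749214  0.75258757 -1.25469031]
hook_grip [([0.4251, 0.2007, 0.1742], 0.66)]
hook_toe [([0.4248, 0.1994, 0.1677], 0.83)]
stand_top [([0.4221, 0.2027, 0.0379], 0.94)]
hook_grip []
hook_toe [([0.4196, 0.1839, 0.1336], 0.55)]
stand_top [([0.4192, 0.1861, 0.0307], 0.95), ([0.6819, 0.1382, 0.0536], 0.53)]
```

View pics/w4.png

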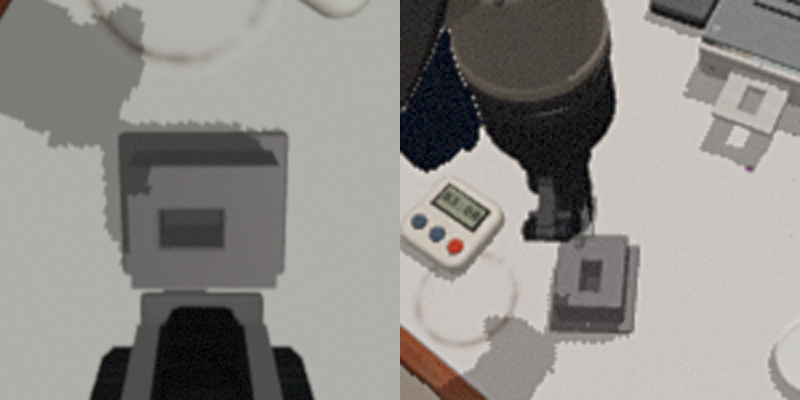

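Emit:
apply_moves([
  [1,[-0.04,0.05,0],0.005],
  [1,[-0.12,0.16,0],0.015],
  [1,[-0.22,0.3,0],0.025],
  [1,[-0.34,0.46,0],0.035],
  [1,[-0.45,0.6,0.05],0.045],
  [1,[-0.53,0.7,0.12],0.055],
  [1,[-0.565,0.755,0.17],0.059],
  [1,[-0.572,0.766,0.185],0.059],
  [1,[-0.572,0.766,0.185],0.059],
  [1,[-0.572,0.766,0.185],0.059],
])

```text
t: 9.2
eef_pos: [0.6076, 0.1431, 0.1055]
tool_rot: [-0.0, 0.709, 0.705, -0.0]
contact_force: [-0.6, 0.7, -0.0]
gripper_width: 0.181
grasp_force: 48.8
```

Run:
```python
from h import *
import pickle
o4,p4,s4=pickle.load(open('w4.pkl','rb'))
print('pocket',np.mean([ray(p4,(220+u/2,90+v/2),.038,o4) for u,v in [(160,210),(223,208),(225,246),(162,248)]],0).round(4),'stand',np.mean([ray(p4,(220+u/2,90+v/2),.038,o4) for u,v in [(128,166),(279,165),(276,286),(133,289)]],0).round(4))
o=bot.get_obs();print(o['eef_pos'],o['tool_rot'],o['contact_force'],o['q'])
R0=rot(o['tool_rot']);print(np.degrees(np.arctan2(R0[1,1],R0[0,1])))
p=bot.read_camera('wrist');s=bot.read_camera('side')
pickle.dump((o,p,s),open('w5.pkl','wb'))
c=proj(s,(.606,.143,.06)).astype(int);print(c)
a=cv2.resize(p['color'][100:300,220:420,::-1],None,fx=2,fy=2,interpolation=2)
b=cv2.resize(s['color'][c[1]-50:c[1]+50,c[0]-50:c[0]+50,::-1],(400,400),interpolation=2)
cv2.imwrite('pics/w5.png',np.hstack([a,b]))
```

```text
pocket [0.42   0.1944 0.038 ] stand [0.424  0.1959 0.038 ]
[0.60760178 0.14313472 0.10553188] [-2.33830131e-04  7.09005152e-01  7.05203261e-01 -1.70632124e-06] [-0.59105339  0.70635852 -0.00589708] [-0.63301813  0.56442073  0.41380895  1.80885471 -0.29637856  0.82986127
 -0.07976647]
-0.3080586624664723
[321 209]
```

View pics/w5.png

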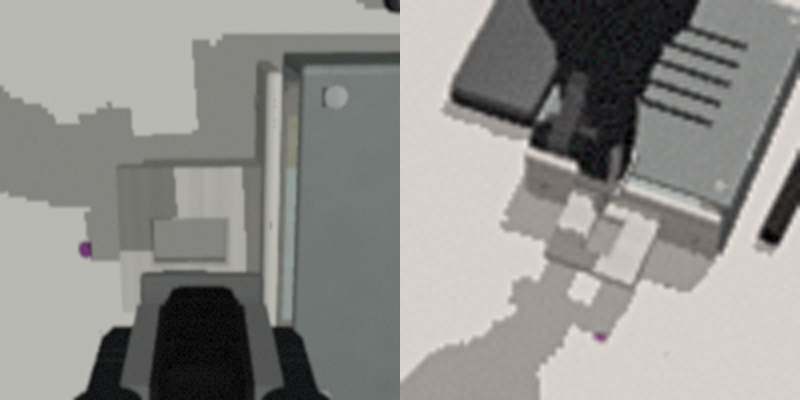

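Run:
```python
from h import *
import pickle
o,p,s=pickle.load(open('w5.pkl','rb'))
for u,v in [(153,218),(228,218),(153,262),(228,262)]: print(ray(p,(220+u/2-.25,100+v/2-.25),.036,o).round(4))
```

```text
[0.5911 0.1512 0.036 ]
[0.6154 0.1511 0.036 ]
[0.5907 0.1359 0.036 ]
[0.6155 0.1358 0.036 ]
```

Emit:
apply_moves([
  [1,[0,0.001,0.03],0],
  [1,[0,0.001,0.07],0],
  [1,[0,0.001,0.11],0],
  [1,[0,0.001,0.14],0],
  [1,[0,0.001,0.165],0],
  [1,[0,0.001,0.175],0],
  [1,[0,0.001,0.175],0],
])

```text
t: 10.0
eef_pos: [0.6081, 0.1428, 0.0699]
tool_rot: [-0.0, 0.709, 0.705, -0.0]
contact_force: [-0.5, -0.1, -1.9]
gripper_width: 0.175
grasp_force: 48.8
```

Emit:
apply_moves([
  [1,[0,0,0.02],0],
  [1,[0,0,0.04],0],
  [1,[0,0,0.06],0],
  [1,[0,0,0.07],0],
  [1,[0,0,0.075],0],
  [1,[0,0,0.075],0],
])

```text
t: 10.6
eef_pos: [0.6082, 0.1428, 0.0551]
tool_rot: [-0.0, 0.709, 0.705, -0.0]
contact_force: [-0.1, -0.1, -0.6]
gripper_width: 0.18
grasp_force: 48.8
```

Emit:
apply_moves([
  [1,[0,-0.015,0],0],
  [1,[0,-0.03,0],0],
  [1,[0,-0.045,0],0],
  [1,[0,-0.055,0],0],
  [1,[0,-0.06,0],0],
  [1,[0,-0.065,0],0],
  [1,[0,-0.075,0],0],
  [1,[0,-0.085,0],0],
  [1,[0,-0.095,0],0],
  [1,[0,-0.105,0],0],
  [1,[0,-0.115,0],0],
  [1,[0,-0.12,0],0],
])

```text
t: 11.8
eef_pos: [0.5842, 0.1429, 0.0554]
tool_rot: [0.0, 0.709, 0.705, 0.0]
contact_force: [2.9, -1.4, -0.9]
gripper_width: 0.179
grasp_force: 48.8
```

Emit:
apply_moves([
  [1,[0,-0.005,0],0],
  [1,[0,-0.01,0],0],
  [1,[0,-0.015,0],0],
  [1,[0,-0.02,0],0],
  [1,[0,-0.025,0],0],
  [1,[0,-0.03,0],0],
])

```text
t: 12.4
eef_pos: [0.5782, 0.143, 0.0554]
tool_rot: [0.0, 0.709, 0.705, 0.0]
contact_force: [2.5, -0.4, -0.3]
gripper_width: 0.182
grasp_force: 48.9
```

Emit:
apply_moves([
  [1,[0,-0.005,0],0],
  [1,[0,-0.01,0],0],
  [1,[0,-0.0145,0],0],
  [1,[0,-0.0175,0],0],
])

```text
t: 12.8
eef_pos: [0.5746, 0.143, 0.0553]
tool_rot: [-0.0, 0.709, 0.705, -0.0]
contact_force: [2.6, -0.7, 0.4]
gripper_width: 0.178
grasp_force: 48.9
```

Emit:
apply_moves([
  [1,[0,-0.005,0],0],
  [1,[0,-0.01,0],0],
  [1,[0,-0.0145,0],0],
  [1,[0,-0.0175,0],0],
])

```text
t: 13.2
eef_pos: [0.5711, 0.143, 0.0553]
tool_rot: [-0.0, 0.709, 0.705, -0.0]
contact_force: [2.8, -1.1, 0.4]
gripper_width: 0.174
grasp_force: 49.0
```

Emit:
apply_moves([
  [1,[0,-0.005,0],0],
  [1,[0,-0.01,0],0],
  [1,[0,-0.0145,0],0],
  [1,[0,-0.0175,0],0],
])

```text
t: 13.6
eef_pos: [0.5676, 0.1431, 0.0553]
tool_rot: [-0.0, 0.709, 0.705, -0.0]
contact_force: [2.2, -2.4, 0.2]
gripper_width: 0.182
grasp_force: 49.0
```

Emit:
apply_moves([
  [1,[0,-0.005,0],0],
  [1,[0,-0.01,0],0],
  [1,[0,-0.0145,0],0],
  [1,[0,-0.0175,0],0],
])

```text
t: 14.0
eef_pos: [0.5641, 0.1431, 0.0553]
tool_rot: [-0.0, 0.709, 0.705, -0.0]
contact_force: [2.1, -1.5, 0.4]
gripper_width: 0.178
grasp_force: 48.9
```

Emit:
apply_moves([
  [1,[0,-0.005,0],0],
  [1,[0,-0.01,0],0],
  [1,[0,-0.0145,0],0],
  [1,[0,-0.0175,0],0],
])

```text
t: 14.4
eef_pos: [0.5606, 0.1431, 0.0553]
tool_rot: [-0.0, 0.709, 0.705, -0.0]
contact_force: [2.3, -1.2, -0.5]
gripper_width: 0.179
grasp_force: 48.9
```

Emit:
apply_moves([
  [1,[0,-0.005,0],0],
  [1,[0,-0.01,0],0],
  [1,[0,-0.0145,0],0],
  [1,[0,-0.0175,0],0],
])

```text
t: 14.8
eef_pos: [0.5576, 0.1431, 0.0554]
tool_rot: [0.0, 0.709, 0.705, 0.0]
contact_force: [3.9, -1.4, -1.7]
gripper_width: 0.182
grasp_force: 48.8
```

Emit:
apply_moves([
  [1,[0,-0.004,0],0],
  [1,[0,-0.0075,0],0],
  [1,[0,-0.0075,0],0],
])

```text
t: 15.1
eef_pos: [0.5568, 0.1431, 0.0555]
tool_rot: [0.001, 0.709, 0.705, 0.001]
contact_force: [5.7, -2.1, -4.2]
gripper_width: 0.182
grasp_force: 48.7
```

Emit:
apply_moves([
  [1,[0,-0.004,0],0],
  [1,[0,-0.0075,0],0],
  [1,[0,-0.0075,0],0],
])

```text
t: 15.4
eef_pos: [0.556, 0.1431, 0.0556]
tool_rot: [0.001, 0.709, 0.705, 0.001]
contact_force: [8.2, -2.2, -5.2]
gripper_width: 0.179
grasp_force: 48.7
```

Emit:
apply_moves([
  [1,[0,-0.004,0],0],
  [1,[0,-0.008,0],0],
  [1,[0,-0.0105,0],0],
  [1,[0,-0.0105,0],0],
  [1,[0,-0.0105,0],0],
])

```text
t: 15.9
eef_pos: [0.555, 0.1432, 0.0558]
tool_rot: [0.002, 0.709, 0.705, 0.002]
contact_force: [10.0, -1.3, -5.3]
gripper_width: 0.178
grasp_force: 49.1
```

Emit:
apply_moves([
  [1,[0,-0.003,0],0],
  [1,[0,-0.006,0],0],
  [1,[0,-0.006,0],0],
  [1,[0,-0.006,0],0],
  [1,[0,-0.006,0],0],
  [1,[0,-0.006,0],0],
])

```text
t: 16.5
eef_pos: [0.5545, 0.1431, 0.0559]
tool_rot: [0.002, 0.709, 0.705, 0.003]
contact_force: [11.5, -0.9, -7.8]
gripper_width: 0.18
grasp_force: 48.8
```

Emit:
apply_moves([
  [1,[0,-0.001,0],0],
  [1,[0,-0.0015,0],0],
  [1,[0,-0.0015,0],0],
  [1,[0,-0.0015,0],0],
  [1,[0,-0.0015,0],0],
  [1,[0,-0.0015,0],0],
  [1,[0,-0.0015,0],0],
])

```text
t: 17.2
eef_pos: [0.5544, 0.1432, 0.0559]
tool_rot: [0.003, 0.709, 0.705, 0.003]
contact_force: [11.7, -1.1, -8.6]
gripper_width: 0.184
grasp_force: 48.8
```

Emit:
apply_moves([
  [1,[0,0.005,0],0],
  [1,[0,0.01,0],0],
  [1,[0,0.015,0],0],
  [1,[0,0.02,0],0],
  [1,[0,0.025,0],0],
  [1,[0,0.035,0],0],
  [1,[0,0.045,0],0],
  [1,[0,0.055,0],0],
  [1,[0,0.065,0],0],
  [1,[0,0.075,0],0],
  [1,[0,0.082,0],0],
  [1,[0,0.082,0],0],
])

```text
t: 18.4
eef_pos: [0.5671, 0.1431, 0.0553]
tool_rot: [-0.0, 0.709, 0.705, -0.0]
contact_force: [0.8, -0.4, -1.0]
gripper_width: 0.179
grasp_force: 50.1
```

Run:
```python
from h import *
import pickle
o=bot.get_obs();print(o['eef_pos'],o['tool_rot'],o['contact_force'])
p=bot.read_camera('wrist')
pickle.dump((o,p),open('w6.pkl','wb'))
a=cv2.resize(p['color'][150:310,250:410,::-1],None,fx=3.75,fy=3.75,interpolation=2)
cv2.imwrite('pics/w6.png',a)
```

```text
[0.56714426 0.14310616 0.05526279] [-3.77860577e-05  7.09261735e-01  7.04945238e-01 -1.72076437e-05] [ 0.79377377 -0.35043034 -0.9608343 ]
```

View pics/w6.png

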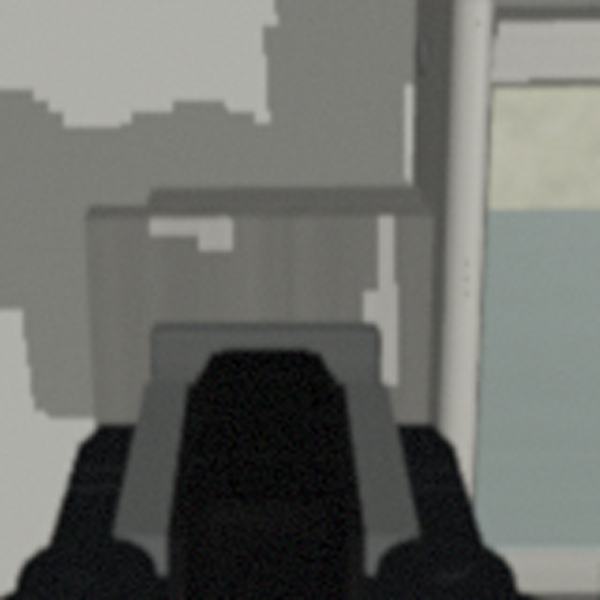

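Run:
```python
from h import *
import pickle
o,p=pickle.load(open('w6.pkl','rb'))
f=lambda u,v:((u+.5)/3.75-.5+250,(v+.5)/3.75-.5+150)
for uv,z in [((88,210),.036),((93,330),.036),((97,415),.036),((433,215),.036),((463,150),.048),((447,420),.048)]: print(ray(p,f(*uv),z,o).round(4))
```

```text
[0.5432 0.1689 0.036 ]
[0.5431 0.1519 0.036 ]
[0.543  0.1393 0.036 ]
[0.5885 0.1679 0.036 ]
[0.5902 0.1799 0.048 ]
[0.5896 0.1442 0.048 ]
```

Emit:
apply_moves([
  [1,[0,0.008,0],0],
  [1,[0,0.0165,0],0],
  [1,[0,0.0165,0],0],
  [1,[0,0.0165,-0.02],0],
  [1,[0,0.0165,-0.05],0],
  [1,[0,0.0165,-0.08],0],
  [1,[0,0.0165,-0.11],0],
  [1,[0,0.0165,-0.15],0],
  [1,[0,0.0165,-0.2],0],
  [1,[0,0.0165,-0.28],0],
  [1,[0,0.0165,-0.375],0],
  [1,[0,0.0165,-0.375],0],
])

```text
t: 19.65
eef_pos: [0.5722, 0.1434, 0.1332]
tool_rot: [0.001, 0.709, 0.705, 0.002]
contact_force: [0.8, 0.2, -1.2]
gripper_width: 0.18
grasp_force: 50.2
```

Run:
```python
from h import *
import pickle
o=bot.get_obs();print(o['eef_pos'],o['tool_rot'],o['contact_force'])
p=bot.read_camera('wrist');s=bot.read_camera('side')
pickle.dump((o,p,s),open('w7.pkl','wb'))
a=cv2.resize(p['color'][130:290,250:410,::-1],(400,400),interpolation=2)
c=proj(s,(.57,.143,.07)).astype(int)
b=cv2.resize(s['color'][c[1]-50:c[1]+50,c[0]-50:c[0]+50,::-1],(400,400),interpolation=2)
cv2.imwrite('pics/w7.png',np.hstack([a,b]))
```

```text
[0.57220644 0.14342872 0.13322408] [0.00098442 0.70931769 0.7048844  0.00233106] [ 0.77568912  0.21159302 -1.2328842 ]
```

View pics/w7.png

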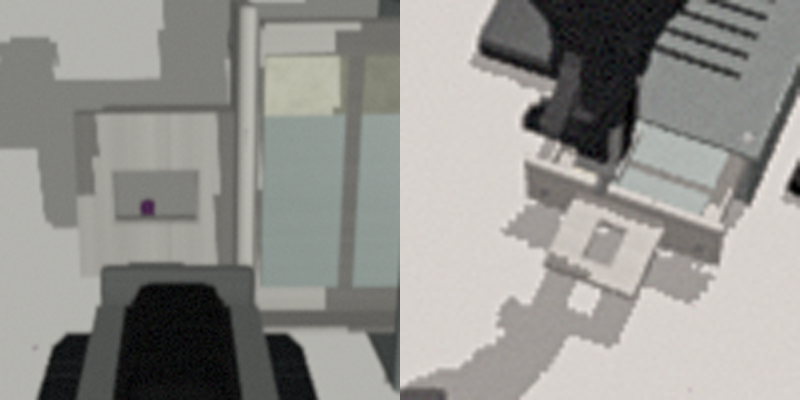

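Emit:
apply_moves([
  [1,[0.01,-0.04,-0.03],-0.005],
  [1,[0.04,-0.12,-0.045],-0.012],
  [1,[0.09,-0.26,-0.045],-0.022],
  [1,[0.14,-0.42,-0.045],-0.032],
  [1,[0.19,-0.57,-0.045],-0.042],
  [1,[0.23,-0.68,-0.045],-0.052],
  [1,[0.25,-0.73,-0.045],-0.059],
  [1,[0.255,-0.7425,-0.045],-0.059],
  [1,[0.255,-0.7425,-0.045],-0.059],
  [1,[0.255,-0.7425,-0.045],-0.059],
])

```text
t: 20.75
eef_pos: [0.4233, 0.1946, 0.1394]
tool_rot: [0.0, 0.568, 0.823, 0.0]
contact_force: [0.8, -0.2, -0.0]
gripper_width: 0.177
grasp_force: 50.1
```

Run:
```python
from h import *
o=bot.get_obs();print(o['eef_pos'],o['tool_rot'],o['contact_force'])
R0=rot(o['tool_rot']);print(R0.round(3),np.degrees(np.arctan2(R0[1,1],R0[0,1])))
for c in ('top','side'):
  p=bot.read_camera(c)
  for n in ['tray_hole','tab_front','beaker','petri_dish','timer','chamber_case','marker','hook_toe']:
    print(c,n,[(np.round(x['point'],4).tolist(),round(x['confidence'],2)) for x in bot.look_for(p,n)[:1]])
```

```text
[0.42328723 0.19459554 0.13941008] [3.95122503e-04 5.67898480e-01 8.23098481e-01 2.25200669e-04] [ 0.80276951 -0.17168672 -0.0262071 ]
[[-0.355  0.935  0.001]
 [ 0.935  0.355 -0.   ]
 [-0.     0.001 -1.   ]] 20.792381011608924
top tray_hole [([0.6021, 0.1393, 0.0196], 0.93)]
top tab_front [([0.6024, 0.139, 0.0137], 0.94)]
top beaker [([0.5553, 0.2913, -0.0001], 0.85)]
top petri_dish [([0.4379, 0.0221, 0.0157], 0.85)]
top timer [([0.433, 0.315, 0.0178], 0.88)]
top chamber_case [([0.7175, 0.2342, 0.0193], 0.8)]
top marker [([0.7139, 0.065, 0.0101], 0.69)]
top hook_toe []
side tray_hole [([0.5889, 0.1431, 0.0209], 0.67)]
side tab_front [([0.5926, 0.1438, 0.025], 0.88)]
side beaker [([0.4351, 0.0247, 0.0113], 0.59)]
side petri_dish [([0.4311, 0.0235, 0.0144], 0.8)]
side timer [([0.4255, 0.3147, 0.0164], 0.87)]
side chamber_case [([0.7079, 0.2365, 0.0197], 0.88)]
side marker [([0.7093, 0.0655, 0.011], 0.59)]
side hook_toe [([0.591, 0.14, 0.0241], 0.74)]
```

Emit:
apply_moves([
  [1,[0.0015,0.0045,0.04],-0.0003],
  [1,[0.0015,0.0045,0.12],-0.0003],
  [1,[0.0015,0.0045,0.2],-0.0003],
  [1,[0.0015,0.0045,0.26],-0.0003],
  [1,[0.0015,0.0045,0.29],-0.0003],
  [1,[0.0015,0.0045,0.29],-0.0003],
])

```text
t: 22.25
eef_pos: [0.4224, 0.1952, 0.0804]
tool_rot: [-0.0, 0.566, 0.824, -0.001]
contact_force: [-0.2, -0.3, -0.2]
gripper_width: 0.178
grasp_force: 50.1
```

Emit:
apply_moves([
  [1,[0,0,0.02],0],
  [1,[0,0,0.04],0],
  [1,[0,0,0.06],0],
  [1,[0,0,0.08],0],
  [1,[0,0,0.1],0],
  [1,[0,0,0.12],0],
  [1,[0,0,0.12],0],
])

```text
t: 22.95
eef_pos: [0.4226, 0.1954, 0.0568]
tool_rot: [-0.0, 0.566, 0.824, -0.0]
contact_force: [0.1, 0.1, -0.8]
gripper_width: 0.18
grasp_force: 50.1
```

Emit:
apply_moves([
  [1,[-0.0035,0.006,0],0],
  [1,[-0.0035,0.006,0.006],0],
  [1,[-0.0035,0.006,0.012],0],
  [1,[-0.0035,0.006,0.018],0],
  [1,[-0.0035,0.006,0.018],0],
  [1,[-0.0035,0.006,0.018],0],
])

```text
t: 23.55
eef_pos: [0.4242, 0.1953, 0.0537]
tool_rot: [-0.0, 0.566, 0.824, -0.0]
contact_force: [-0.4, -0.3, -0.7]
gripper_width: 0.177
grasp_force: 50.1
```

Emit:
apply_moves([
  [1,[0,0,0.003],0],
  [1,[0,0,0.006],0],
  [1,[0,0,0.006],0],
  [1,[0,0,0.006],0],
])

```text
t: 23.95
eef_pos: [0.4243, 0.1954, 0.0526]
tool_rot: [0.0, 0.566, 0.824, 0.0]
contact_force: [-0.4, -0.5, 1.8]
gripper_width: 0.179
grasp_force: 50.3
```

Emit:
apply_moves([
  [1,[0,0,0.0015],0],
  [1,[0,0,0.0015],0],
  [1,[0,0,0.0015],0],
], squeeze=20)

```text
t: 24.25
eef_pos: [0.4243, 0.1954, 0.0525]
tool_rot: [-0.0, 0.566, 0.824, 0.0]
contact_force: [-2.9, 0.0, 5.5]
gripper_width: 0.177
grasp_force: 51.3
```

Emit:
apply_moves([
  [0.75,[0,0,0],0],
  [0.65,[0,0,0],0],
  [0.5,[0,0,0],0],
  [0.3,[0,0,0],0],
  [0.1,[0,0,0],0],
  [0,[0,0,0],0],
  [0,[0,0,0],0],
  [0,[0,0,0],0],
  [0,[0,0,0],0],
])

```text
t: 25.15
eef_pos: [0.4243, 0.1954, 0.0522]
tool_rot: [-0.0, 0.566, 0.824, 0.0]
contact_force: [-0.5, -0.6, -0.5]
gripper_width: 0.997
grasp_force: 0.0
```

Released. Straight up, then check with the cameras.

Emit:
apply_moves([
  [0,[0,0,-0.03],0],
  [0,[0,0,-0.1],0],
  [0,[0,0,-0.2],0],
  [0,[0,0,-0.32],0],
  [0,[0,0,-0.45],0],
  [0,[0,0,-0.57],0],
  [0,[0,0,-0.64],0],
  [0,[0,0,-0.65],0],
  [0,[0,0,-0.65],0],
])

```text
t: 26.05
eef_pos: [0.4242, 0.1954, 0.1824]
tool_rot: [0.0, 0.566, 0.824, 0.0]
contact_force: [0.3, 0.4, -0.2]
gripper_width: 1.001
grasp_force: 0.0
```

Run:
```python
from h import *
import pickle
o=bot.get_obs();print(o['eef_pos'],o['tool_rot'],o['contact_force'])
p=bot.read_camera('wrist')
for n in ['hook_grip','stand_top']: print(n,[(np.round(x['point'],4).tolist(),round(x['confidence'],2)) for x in bot.look_for(p,n)[:1]])
# compare with the pre-grasp picture (w3): align and difference around the hook
o3,p3=pickle.load(open('w3.pkl','rb'))
def box(p):
    g=p['color'].max(2)[110:270,230:410]
    n,l,st,c=cv2.connectedComponentsWithStats((g<45).astype(np.uint8)); i=1+np.argmax(st[1:,4]); 
    return st[i],c[i], cv2.minAreaRect(np.argwhere(l==i)[:,::-1].astype(np.float32))
print(box(p3),box(p))
def edges(p,z,o):  # collar: bright-ish steel
    g=p['color'].astype(int)[110:270,230:410]; m=((g[...,1]-g[...,0]>3)&(g.max(2)<200)).astype(np.uint8)
    n,l,st,c=cv2.connectedComponentsWithStats(m);i=1+np.argmax(st[1:,4]);return st[i],c[i]
print(edges(p3,0,0),edges(p,0,0))
```

```text
[0.42423237 0.19542445 0.18240331] [1.72571620e-05 5.66352751e-01 8.24162834e-01 4.29929848e-04] [ 0.2842655   0.43686651 -0.17606385]
hook_grip [([0.4258, 0.197, 0.0793], 0.9)]
stand_top [([0.4169, 0.2097, 0.037], 0.83)]
(array([ 74,  68,  21,  38, 749], dtype=int32), array([84.17089453, 86.51668892]), ((84.0, 86.5), (37.0, 20.0), 90.0)) (array([ 80,  71,  21,  38, 755], dtype=int32), array([90.14437086, 89.61986755]), ((90.0, 89.5), (37.0, 20.0), 90.0))
(array([82, 75,  5,  6, 10], dtype=int32), array([84. , 77.7])) (array([104,  73,   2,   3,   5], dtype=int32), array([104.4,  74. ]))
```

Run:
```python
from h import *
import pickle
o,p,s=pickle.load(open('w7.pkl','rb'))
print([ray(p,(250+u/2.5-.3,130+v/2.5-.3),.036,o).round(4) for u,v in [(113,170),(198,170),(113,220),(198,220)]])
print(bot.hand_in())
```

```text
[array([0.5533, 0.1512, 0.036 ]), array([0.578, 0.151, 0.036]), array([0.5529, 0.1359, 0.036 ]), array([0.578 , 0.1357, 0.036 ])]
the job is handed in; nothing more can be done
None
```

The job is handed in: the tray was drawn out about 37 mm to its rubber stop, held there with a steady tug of about 12 N along the draw (about 14.5 N in all, counting the downward part), and left out; the hook is unhooked and back in its stand, toe down.

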